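Mount a tower cooler on the test board and start the run

TASK

Pick up the tall tower cooler by its thin fins with a gentle grip so that they are not crushed, and set it down softly, upright and centred on the processor of the test board, its broad faces parallel to the memory sticks. Once it stands there by itself, press the pedal switch fully down to its stop for a moment to start the run and let it spring back; never work the pedal while the processor is bare. Leave the flat cooler and the loose fan where they lie.

Things in the scene. Friction and masses are not known exactly. Their poses are not given: they have to be found in the camera images.
- cooler: Loose tall tower cooler, 0.35 to 0.65 kg, 125 mm high, standing on its 60 x 60 x 12 mm copper base. From 35 to 125 mm height: a stack of thin level fins, 50 mm thick along x, 110 mm wide along y. Origin: centre of the underside; z up. Same from either broad side.
- cooler_top (a point): Centre of the top of the tower cooler's fins, 125 mm above its origin. Grip the two broad faces (50 mm apart, looking to the cooler's +x and -x) from above, pads about 20 mm below the top (much deeper, the gripper body may strike the top). The fins crush if the fingers' contact forces on the cooler, added over both pads, exceed 90 N (45 N a pad).
- board: Fixed test board: 200 x 200 mm frame with a dark 170 x 170 mm circuit board, its top 33 mm above the bench. Origin: centre of the frame's underside; z up. Two memory sticks (133 mm along y, tops at 73 mm) stand at x = +52 and +66 mm, a metal block (61 mm high) at x = -72 mm. Its parts crack if the cooler presses or strikes it with more than 40 N.
- processor (a point): Centre of the top of the processor's bare 40 x 40 mm metal lid, 42 mm above the bench, at x = -5 mm of the board; axes as the board. The cooler's base is to rest on and cover it, the cooler's x axis parallel to the board's, either way round. All else stays clear of a cooler so mounted.
- pedal (a joint): Pedal angle (rad): 0 = up at rest, 0.24 = fully down at its stop. A spring brings it back up. At the pad about 4 N starts it moving and about 11 N holds it at the stop. Half a second above 0.215 is enough.
- pedal_pad (a point): Middle of the ribbed rubber pad on top of the pedal plate, where to press. Moves with the pedal: 54 mm above the bench at rest, about 20 mm lower when fully down. At rest the plate (115 mm long, 70 mm wide) rises at 0.26 rad towards its free end; it is nearly level when down.
- switch: Fixed housing of the pedal switch, dark steel base 130 x 85 x 12 mm. Origin: centre of its underside. The pedal is hinged across its -x end, 55 mm from the origin and 26 mm above the bench; its free end is at +x.
- lowcooler: Bystander, loose: flat cooler, 90 x 90 mm, 40 mm high. Origin: centre of its underside.
- fan: Bystander, loose: square fan lying flat, 92 x 92 x 25 mm. Origin: centre of its underside.
Mind the look-alikes: they are no part of the job. Leave any blue or pink look-alike of the switch alone.

How it is judged:
By the outcome, as a careful person would: the job done as asked, in the order asked, and still so for the second after the job is handed in, with the robot touching nothing.
It also fails if it takes over 58 s, if anything falls off the work surface, if the arm or the gripper's body presses on something with over 40 N, if the wrist force passes 120 N, or if a joint passes its speed limit or range.

ROBOT

A 6-joint arm with a two-finger parallel gripper is mounted at the origin on the work surface. World frame = base frame: x ahead of the robot, y to its left, z up, the work surface at z = 0. Lengths are in m, angles in rad, forces in N, time in s.
With the tool pointing down it reaches from about 0.25 to 0.775 m from the base axis. Payload 8.9 kg.
Tool frame: the origin (TCP) lies between the finger pads; the fingertips stand 14 mm ahead of it and the grasp point (between the pads) lies 5 mm behind it; z points along the fingers, y is the line along which they close (so a half turn about z gives the same grasp; the last joint's range is limited). The gripper opens to 85 mm and grips with 20 to 120 N. Pads are 22 mm wide; open, the fingers measure 114 mm over their backs; the gripper's body (76 mm by 85 mm) begins 54 mm behind the grasp point. The pads swing forward as they close: fully open they stand 13 mm farther back than shut.
Start: joints at [1.081, 0.291, -0.153, 1.127, 0, 1.431], TCP at [0.18, 0.493, 0.245] pointing down, gripper open.
Joint ranges: [-2.52, 2.52], [-0.91, 1.74], [-1.3, 1.37], [-1.96, 2.02], [-1.52, 1.47], [-3.14, 3.14]. Speed limits (rad/s): [2.22, 2.22, 2.79, 3.14, 3.14, 3.14].

INTERFACE

Orientations are given as a unit quaternion [w, x, y, z].
In Python, from plant import * gives the robot as it stands. The module is installed in compiled form; this text tells all that it offers.
- The arm moves only by the tool drive_tool, never from a script. Its argument "moves" is a list of rows, each an object of numbers: "x", "y", "z": the shift along the tool's x, y, z in units of 10 cm (1.0 is 10 cm); "turn": the turn about the tool's z in units of 90 degrees (1.0 is 90 degrees). In form: [{"x": .., "y": .., "z": .., "turn": ..}, ...]. A call has 1 to 12 rows; each row shifts and turns the commanded pose from where the row before left it, along the tool's axes as they then stand; what a row does not reach is not made up. A row lasts 1/10 s, in which the tool goes at most 50 mm and 8.59 degrees, less where a joint would pass 70% of its speed; a pose out of reach is approached as far as the arm can. A call with a number of a shift or a turn outside -1 to 1 is refused whole. A call with a gripper value outside its range is refused whole. "jaw" is the opening, from -1 (shut) to 1 (fully open), set as the call begins (left out, the last holds). The fingers move at their own pace and stop on an object; "newtons" is the grip in N (left out, the last holds). Time passes only in rows, so rows that do not move let the fingers close. It gives the time, the measured TCP pose, the force, the opening and the grip force at its end, in the units of the state.
- get_state(): the state, without advancing time (a new reading comes with each control period).
- capture(name): name is "scene" or "top"; returns (picture, depth): 400x640x3 uint8, red, green, blue; 400x640 float32, m along the optical axis (not along the pixel's ray), 0 where there is no reading.
- camera_model(name): a dict with "fovy" (degrees; the focal length in pixels is half the picture's height over the tangent of half this angle, whatever the lens; pixels are square), "cx", "cy" (the principal point, pixels), "k1" (the pictures are not rectified: a ray, as slopes to the right and down, at radius r is drawn at 1 + k1 r^2 times it, then the intrinsics apply), "rvec" (rotation vector, rad) and "tvec" (3), from world to camera coordinates, as OpenCV has them. Camera axes: x right, y down, z forward; pixel columns grow to the right and rows downward; lengths in m; the calibration is good to about 2 mm. A picture is of the moment at which its call begins. camera_model takes no time and is no camera call.
- finish_job(): hands the job in; it is judged then, once.
The state is a dict: "time": time; "joint_positions": joint angles; "qvel": joint speeds; "effort": joint torques, N m; "tcp_pos": TCP position; "tool_rot": TCP orientation; "force": force on the tool from outside, world axes, zero at the start; "torque": the same for the moment, N m; "width": finger opening in m; "gripper_force": force on a finger pad.
Only numpy, scipy, OpenCV 4.12 (cv2) and the standard library are available. Lean on these libraries where they do the work, as an engineer would, in place of code of your own. Each camera call takes 0.05 s, during which the arm holds its last target. There are 200 camera calls.

## Working session

There is one attempt and no reset: what is moved stays moved. The work goes in short steps, Python scripts to look and compute and a tool call to move; the robot and the scene stay as the last step left them, time stands still between calls to the robot, and variables do not carry over. Pictures are saved under pics/ and viewed, at most 10 in all, crops included, and the job is handed in when it is done.

Besides the shell and the picture viewer there is one more tool, called after "Call:" by a JSON object that holds its "op" and its "data". drive_tool: Moves the arm, as the interface text tells. Its arguments: {"type":"object","properties":{"moves":{"type":"array"},"jaw":{"type":"number"},"newtons":{"type":"number"}},"required":["moves"]}

```bash
mkdir -p pics
cat > h.py <<'E'
from plant import *
import numpy as np, cv2
def cap(n):
    p,d=capture(n); np.savez(f'/tmp/{n}.npz',p=p,d=d); return p,d
def load(n):
    z=np.load(f'/tmp/{n}.npz'); return z['p'],z['d']
def world(n,d=None):
    m=camera_model(n); f=200/np.tan(np.radians(m['fovy'])/2)
    K=np.array([[f,0,m['cx']],[0,f,m['cy']],[0,0,1]])
    v,u=np.mgrid[0:400,0:640]
    pts=np.stack([u,v],-1).reshape(-1,1,2).astype(float)
    s=cv2.undistortPoints(pts,K,np.array([m['k1'],0,0,0,0.]),None,None,None).reshape(400,640,2)
    R=cv2.Rodrigues(np.array(m['rvec'],float))[0]; t=np.array(m['tvec'],float).ravel()
    rays=np.dstack([s,np.ones((400,640))])@R
    o=-R.T@t
    return o,rays   # point = o+depth*ray
def cloud(n):
    p,d=load(n); o,r=world(n); P=o+d[...,None]*r; P[d==0]=np.nan; return p,P
E
python3 - <<'E'
from h import *
for n in('scene','top'):
    p,d=cap(n); cv2.imwrite(f'pics/{n}0.png',p[...,::-1]); print(n,camera_model(n),(d==0).mean())
print(get_state())
E
```

```text
scene {'fovy': 43.60469117414953, 'cx': 317.9264006986524, 'cy': 204.06683437056725, 'k1': -0.0732762798804799, 'rvec': array([ 1.57787055,  1.64976767, -0.92835091]), 'tvec': array([ 0.12192853, -0.15123691,  1.6676827 ])} 0.00390625
top {'fovy': 54.02153964917571, 'cx': 323.8666481685034, 'cy': 199.93537067326898, 'k1': -0.06274748779495228, 'rvec': array([ 2.14593605, -2.10130379,  0.22336489]), 'tvec': array([-0.132653  ,  0.4681004 ,  1.19022709])} 0.00404296875
{'time': 0.1, 'joint_positions': array([ 1.08071125e+00,  2.91195401e-01, -1.54005482e-01,  1.12671145e+00,
       -7.80673765e-06,  1.43147002e+00]), 'qvel': array([ 0.00045199, -0.00319783,  0.00260866,  0.00084566,  0.00100568,
       -0.00107432]), 'effort': array([ 1.41442357e-03, -5.37977672e+01,  3.31919754e+01,  9.31755843e-03,
       -1.96880414e-04, -2.57740837e-06]), 'tcp_pos': array([0.18023757, 0.49271176, 0.24482149]), 'tool_rot': array([-1.69010764e-04,  1.74481685e-01,  9.84660261e-01, -5.31806502e-04]), 'force': array([-0.23686783,  0.22417785, -1.04805138]), 'torque': array([ 0.02261266, -0.00215389, -0.02558503]), 'gripper_force': 0.0, 'width': 0.08549507051283996}
```

View pics/top0.png

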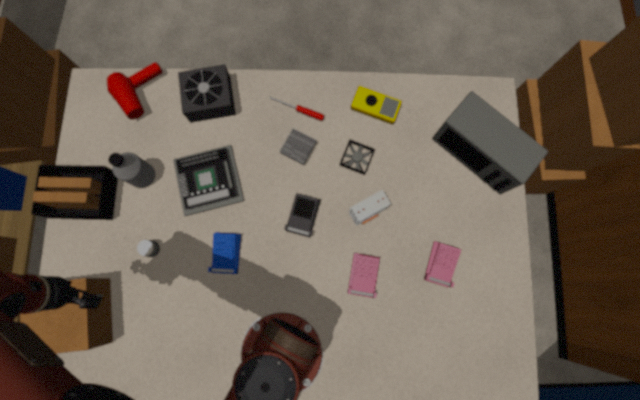

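View pics/scene0.png

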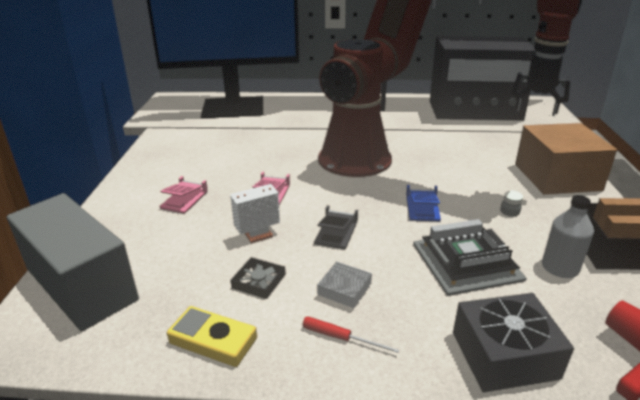

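Top view: the tower cooler is pale with a copper foot at (370,207). Possible confusions are the flat cooler (298,147), the fan (357,156) and the fan box (207,92). The test board is at (208,180). The switch is the dark one at (303,214); its look-alikes are blue (226,252) and pink (364,274), (442,262). The scene view agrees: tower (256,212), dark pedal (337,226), board (468,255).

Run:
```python
from h import *
p,P=cloud('top'); q,Q=cloud('scene')
def rect(X): 
    r=cv2.minAreaRect((X[:,:2]*1000).astype(np.float32)); return np.round(r[0],1),np.round(r[1],1),round(r[2],1),len(X)
def sub(P,c,h,z0,z1):
    s=P[max(0,c[1]-h):c[1]+h,c[0]-h:c[0]+h].reshape(-1,3); return s[(s[:,2]>z0)&(s[:,2]<z1)]
for n,A,c,h in(('cool top',P,(370,207),25),('cool scene',Q,(256,210),35)):
    s=sub(A,c,h,.02,.3); print(n,np.percentile(s[:,2],[5,50,95,99]).round(4)); 
    for z in((.11,.14),(.04,.14)): 
        t=sub(A,c,h,*z); print(z,rect(t))
s=sub(P,(208,180),38,.004,.2); print('board',rect(s),np.histogram(s[:,2],bins=np.arange(0,.1,.006)))
print('frame sc',rect(sub(Q,(468,255),60,.006,.2)))
for y in(160,): pass
print('lid',P[180,206],'pedal px')
for (u,v) in((303,214),(306,205),(299,228),(298,147),(357,156)): print((u,v),P[v,u].round(4))
print('ped top',rect(sub(P,(303,214),24,.008,.2)), 'scene',rect(sub(Q,(337,228),28,.008,.2)))
t=cv2.resize(p[135:245,165:405],None,fx=3.3,fy=3.3,interpolation=cv2.INTER_CUBIC); cv2.imwrite('pics/c1.png',t[...,::-1])
t=cv2.resize(q[175:305,220:530],None,fx=2.5,fy=2.5,interpolation=cv2.INTER_CUBIC); cv2.imwrite('pics/c2.png',t[...,::-1])
```

```text
cool top [0.0594 0.1243 0.1286 0.1303]
(0.11, 0.14) (array([ 444.2, -258.5]), array([ 50.5, 110.7]), 30.5, 644)
(0.04, 0.14) (array([ 444.2, -258.3]), array([ 50.8, 111. ]), 30.2, 753)
cool scene [0.0316 0.0824 0.1247 0.1265]
(0.11, 0.14) (array([ 447.7, -257.3]), array([ 58.5, 110. ]), 30.7, 642)
(0.04, 0.14) (array([ 347.2, -258.6]), array([302.7, 118.2]), 0.7, 1919)
board (array([539.9, 262. ]), array([257.2, 249.4]), 3.0, 3611) (array([ 98, 536, 335,   6, 166, 991, 471, 187, 115, 245, 249, 129,  81,
         2,   0,   0]), array([0.   , 0.006, 0.012, 0.018, 0.024, 0.03 , 0.036, 0.042, 0.048,
       0.054, 0.06 , 0.066, 0.072, 0.078, 0.084, 0.09 , 0.096]))
frame sc (array([542.5, 249.3]), array([311.8, 546.7]), 78.1, 7748)
lid [0.52769511 0.25512877 0.04498018] pedal px
(303, 214) [ 0.4237 -0.0586  0.052 ]
(306, 205) [ 0.4518 -0.0672  0.0551]
(299, 228) [ 0.3824 -0.0463  0.0288]
(298, 147) [ 0.6467 -0.035   0.0389]
(357, 156) [ 0.6267 -0.2297  0.0203]
ped top (array([429.4, -53.6]), array([ 87. , 129.7]), 77.1, 1041) scene (array([435.5, -54.4]), array([ 87.5, 132.2]), 76.7, 1163)
```

View pics/c1.png

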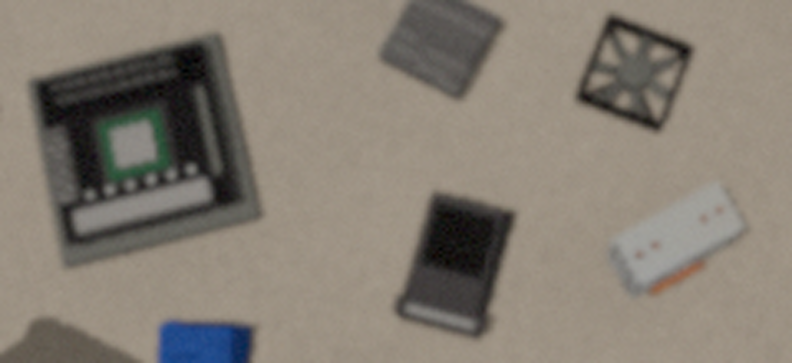

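View pics/c2.png

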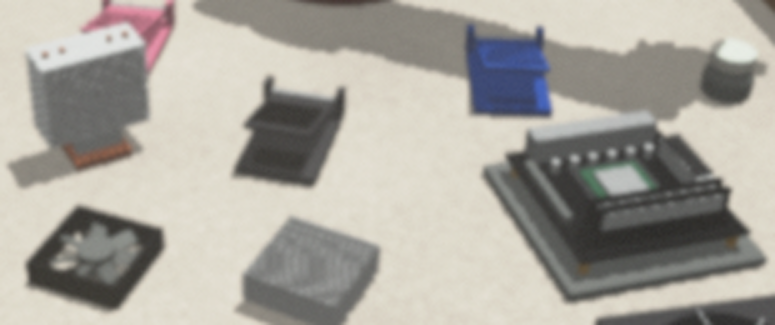

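```bash
cat > m.py <<'E'
from h import *
def ray(n,uv,z):
    o,r=world(n); u,v=uv; R=cv2.remap(r.astype(np.float32),np.float32([[u]]),np.float32([[v]]),1)[0,0]
    return o+R*(z-o[2])/R[2]
def blob(mask,seed):
    k,l,s,c=cv2.connectedComponentsWithStats(mask.astype(np.uint8),connectivity=4)
    i=l[seed[1],seed[0]]; return l==i,c[i],s[i,4]
E
python3 - <<'E'
from m import *
for n,lid,tab,pad in(('top',(206,180),(330,115),(304,206)),('scene',(467,246),(300,290),(335,230))):
    p,P=cloud(n); g=p.astype(int); 
    print(n,'table z',np.nanmedian(P[tab[1]-6:tab[1]+6,tab[0]-6:tab[0]+6,2]), 'lid col',g[lid[1],lid[0]])
    u,v=lid; m=np.zeros((400,640),bool); m[v-14:v+14,u-14:u+14]=1
    hsv=cv2.cvtColor(p,cv2.COLOR_RGB2HSV)
    th=(g[v,u].sum()+g[v-10:v+10,u-10:u+10].sum(2).min())/2
    b,c,a=blob(m&(g.sum(2)>th),lid); print('lid',c,a,ray(n,c,.042).round(4))
    o,r=world(n); G=o+r*((.042-o[2])/r[...,2])[...,None]
    print(' lid rect',cv2.minAreaRect((G[b][:,:2]*1000).astype(np.float32)))
    # green substrate
    w=np.zeros((400,640),bool);w[lid[1]-30:lid[1]+30,lid[0]-30:lid[0]+30]=1
    gm=w&(g[...,1]>g[...,0]+12)&(g[...,1]>g[...,2]+4); print(' green',gm.sum(),np.argwhere(gm).mean(0)[::-1].round(1), cv2.minAreaRect((G[gm][:,:2]*1000).astype(np.float32)))
    # board parts
    near=np.hypot(P[...,0]-.53,P[...,1]-.26)<.145
    for nm,z0,z1 in(('frame+',.006,.2),('high',.045,.08)):
        mm=near&(P[...,2]>z0)&(P[...,2]<z1); b=mm
        k,l,s,c=cv2.connectedComponentsWithStats(mm.astype(np.uint8),connectivity=4)
        for i in np.argsort(-s[1:,4])[:3]+1:
            X=P[l==i]; print(' ',nm,s[i,4],X.mean(0).round(4),cv2.minAreaRect((X[:,:2]*1000).astype(np.float32)))
    # pedal in switch frame
    c0=np.array([.4325,-.054]); a=np.radians(-13); ex=np.array([np.cos(a),np.sin(a)]); ey=np.array([-ex[1],ex[0]])
    D=P[...,:2]-c0; X=D@ex;Y=D@ey; s=(abs(X)<.075)&(abs(Y)<.05)
    L=g.sum(2)
    for x in np.arange(-.07,.075,.01):
        t=s&(abs(X-x)<.005)&(abs(Y)<.02); 
        if t.sum(): print('  %.3f z %.4f L %.0f'%(x,np.median(P[t][:,2]),np.median(L[t])))
E
```

```text
top table z -0.0008937206890807792 lid col [144 141 135]
lid [204.90229885 178.25287356] 174 [0.5341 0.26   0.042 ]
 lid rect ((534.086669921875, 260.1474609375), (42.27122497558594, 43.90005111694336), 15.81004810333252)
 green 205 [205.2 178.8] ((533.5818481445312, 259.3353271484375), (63.40458679199219, 63.99150848388672), 15.747801780700684)
  frame+ 3497 [0.531  0.2521 0.0355] ((539.0633544921875, 259.9195556640625), (201.18338012695312, 200.47422790527344), 16.214872360229492)
  frame+ 1 [0.6553 0.2562 0.006 ] ((655.255859375, 256.1523742675781), (0.0, 0.0), 0.0)
  frame+ 1 [0.6511 0.2829 0.0062] ((651.140869140625, 282.8582763671875), (0.0, 0.0), 0.0)
  high 373 [0.5933 0.2754 0.065 ] ((594.4313354492188, 277.1943664550781), (22.77898597717285, 132.60067749023438), 16.25704574584961)
  high 352 [0.4699 0.2405 0.0595] ((470.8653259277344, 241.76785278320312), (24.7872257232666, 132.16680908203125), 15.797958374023438)
  high 125 [0.5106 0.325  0.0543] ((509.53179931640625, 325.94403076171875), (68.08930206298828, 19.76101303100586), 13.639288902282715)
  -0.070 z 0.0012 L 358
 
[... 912 characters left out ...]
8] ((574.627197265625, 298.8316345214844), (95.11676788330078, 183.12063598632812), 52.324859619140625)
  high 542 [0.4784 0.2416 0.0572] ((473.57861328125, 243.07809448242188), (28.495454788208008, 133.63368225097656), 17.80494499206543)
  high 4 [0.5019 0.242  0.0463] ((501.5711975097656, 241.74774169921875), (5.068009853363037, 3.9894416332244873), 68.78314208984375)
  -0.060 z 0.0302 L 546
  -0.050 z 0.0304 L 420
  -0.040 z 0.0321 L 280
  -0.030 z 0.0349 L 250
  -0.020 z 0.0381 L 222
  -0.010 z 0.0444 L 199
  0.000 z 0.0461 L 195
  0.010 z 0.0120 L 210
  0.020 z 0.0121 L 200
  0.030 z 0.0541 L 184
  0.040 z 0.0522 L 183
  0.050 z 0.0169 L 196
  0.060 z 0.0110 L 211
  0.070 z 0.0003 L 531
```

Fixes: the cooler is at (0.4455, -0.258), normal at 30.3°. The processor is at (0.535, 0.2605), board yaw 16.2°. The pedal pad is near (0.452, -0.0585).

Call:
{"op": "drive_tool", "data": {"moves": [{"turn":0.088},{"turn":0.088},{"turn":0.088},{"turn":0.088},{"turn":0.088},{"x":-0.2,"y":-0.04},{"x":-0.4,"y":-0.075},{"x":-0.4,"y":-0.075},{"x":-0.4,"y":-0.075},{"x":-0.4,"y":-0.075},{"x":-0.4,"y":-0.075},{"x":-0.4,"y":-0.075}], "jaw": 1, "newtons": 25}}

```text
invalid input
```

Call:
{"op": "drive_tool", "data": {"moves": [{"x":-0.4,"y":-0.075},{"x":-0.4,"y":-0.075},{"x":-0.4,"y":-0.075},{"x":-0.4,"y":-0.075},{"x":-0.4,"y":-0.075},{"x":-0.4,"y":-0.075},{"x":-0.4,"y":-0.075},{"x":-0.4,"y":-0.075},{"x":-0.4,"y":-0.075},{"x":-0.4,"y":-0.075},{"x":-0.4,"y":-0.075},{}]}}

```text
invalid input
```

```bash
cat > t.py <<'E'
from h import *
from scipy.spatial.transform import Rotation as Ro
import sys
def to(x,y,z,yaw):
    s=get_state(); q=s['tool_rot']; R=Ro.from_quat([q[1],q[2],q[3],q[0]]).as_matrix()
    cur=np.degrees(np.arctan2(R[1,1],R[0,1])); d=(cur-yaw+90)%180-90
    print('t',round(s['time'],2),'tcp',s['tcp_pos'].round(4),'yaw',cur.round(2),'tilt',R[:,2].round(4),'F',s['force'].round(1),'w',s['width'],'g',s['gripper_force'])
    dv=np.array([x,y,z])-s['tcp_pos']; print('units xyz',(R.T@dv*10).round(3),'turn',round(d/90,3))
    a=np.radians(yaw); print('after turn xy',((dv[1]*np.cos(a)-dv[0]*np.sin(a))*10).round(3),((dv[0]*np.cos(a)+dv[1]*np.sin(a))*10).round(3))
to(*map(float,sys.argv[1:]))
E
python3 t.py .4455 -.258 .1 30.3
```

```text
t 0.1 tcp [0.1802 0.4927 0.2448] yaw 69.9 tilt [-5.e-04 -1.e-03 -1.e+00] F [-0.2  0.2 -1. ] w 0.08549507051283996 g 0.0
units xyz [-5.071 -6.137  1.454] turn 0.44
after turn xy -7.82 -1.497
```

Call:
{"op": "drive_tool", "data": {"moves": [{"x":0,"y":0,"z":0,"turn":0.088},{"x":0,"y":0,"z":0,"turn":0.088},{"x":0,"y":0,"z":0,"turn":0.088},{"x":0,"y":0,"z":0,"turn":0.088},{"x":0,"y":0,"z":0,"turn":0.088},{"x":-0.2,"y":-0.04,"z":0,"turn":0},{"x":-0.4,"y":-0.075,"z":0,"turn":0},{"x":-0.4,"y":-0.075,"z":0,"turn":0},{"x":-0.4,"y":-0.075,"z":0,"turn":0},{"x":-0.4,"y":-0.075,"z":0,"turn":0},{"x":-0.4,"y":-0.075,"z":0,"turn":0},{"x":-0.4,"y":-0.075,"z":0,"turn":0}], "jaw": 1, "newtons": 25}}

```text
time: 1.3
tcp_pos: [0.2693, 0.2423, 0.2452]
tool_rot: [0.0, 0.498, 0.867, -0.0]
force: [1.9, -0.6, 0.1]
width: 0.0852
gripper_force: 0.0
```

Call:
{"op": "drive_tool", "data": {"moves": [{"x":-0.45,"y":-0.085,"z":0,"turn":0},{"x":-0.45,"y":-0.085,"z":0,"turn":0},{"x":-0.45,"y":-0.085,"z":0,"turn":0},{"x":-0.45,"y":-0.085,"z":0,"turn":0},{"x":-0.45,"y":-0.085,"z":0,"turn":0},{"x":-0.45,"y":-0.085,"z":0,"turn":0},{"x":-0.45,"y":-0.085,"z":0,"turn":0},{"x":-0.45,"y":-0.085,"z":0,"turn":0},{"x":-0.45,"y":-0.085,"z":0,"turn":0},{"x":-0.45,"y":-0.085,"z":0,"turn":0},{"x":-0.45,"y":-0.085,"z":0,"turn":0},{"x":-0.27,"y":-0.065,"z":0,"turn":0}]}}

```text
time: 2.5
tcp_pos: [0.4469, -0.2603, 0.2447]
tool_rot: [0.0, 0.498, 0.867, -0.0]
force: [0.4, 0.1, -0.2]
width: 0.0854
gripper_force: 0.0
```

```bash
python3 t.py .4455 -.258 .1 30.3
python3 - <<'E'
from h import *
p,d=cap('scene'); t=cv2.resize(p[90:270,160:400],None,fx=3,fy=3); cv2.imwrite('pics/c3.png',t[...,::-1])
E
```

```text
t 2.5 tcp [ 0.4469 -0.2603  0.2447] yaw 30.21 tilt [-1.e-04 -3.e-04 -1.e+00] F [ 0.4  0.1 -0.2] w 0.08536414850931802 g 0.0
units xyz [0.027 0.    1.447] turn -0.001
after turn xy 0.027 -0.0
```

View pics/c3.png

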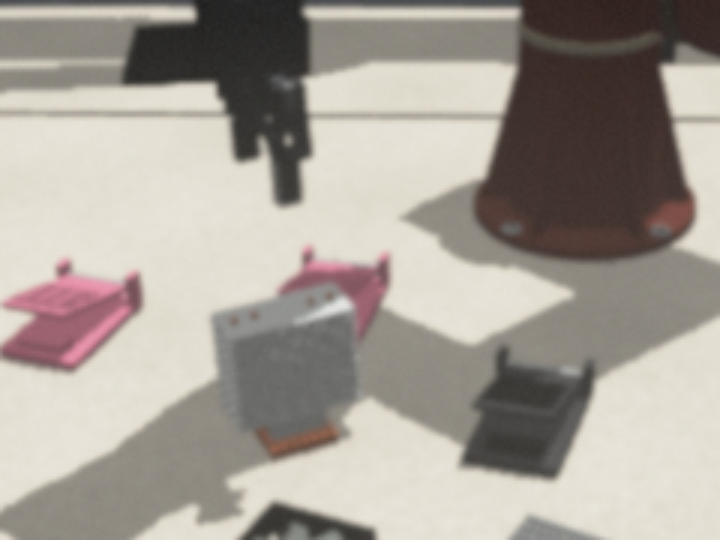

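The gripper hangs above the tower (crop (285,320)), with the fingers straddling the broad faces. I'm descending.

Call:
{"op": "drive_tool", "data": {"moves": [{"x":0.03,"y":0,"z":0.25,"turn":0},{"x":0,"y":0,"z":0.3,"turn":0},{"x":0,"y":0,"z":0.2,"turn":0},{"x":0,"y":0,"z":0.2,"turn":0},{"x":0,"y":0,"z":0.2,"turn":0},{"x":0,"y":0,"z":0.2,"turn":0},{"x":0,"y":0,"z":0.1,"turn":0},{"x":0,"y":0,"z":0,"turn":0}]}}

```text
time: 3.35
tcp_pos: [0.4439, -0.2539, 0.0991]
tool_rot: [-0.001, 0.498, 0.867, 0.0]
force: [-0.4, 0.3, 0.5]
width: 0.0853
gripper_force: 0.0
```

Call:
{"op": "drive_tool", "data": {"moves": [{"x":0,"y":0,"z":0,"turn":0},{"x":0,"y":0,"z":0,"turn":0},{"x":0,"y":0,"z":0,"turn":0},{"x":0,"y":0,"z":0,"turn":0}], "jaw": 0.35, "newtons": 20}}

```text
time: 3.75
tcp_pos: [0.4451, -0.255, 0.1009]
tool_rot: [0.001, 0.498, 0.867, -0.0]
force: [-1.0, 0.7, -0.5]
width: 0.0581
gripper_force: 0.0
```

Call:
{"op": "drive_tool", "data": {"moves": [{"x":0,"y":0,"z":0,"turn":0},{"x":0,"y":0,"z":0,"turn":0},{"x":0,"y":0,"z":0,"turn":0},{"x":0,"y":0,"z":0,"turn":0},{"x":0,"y":0,"z":0,"turn":0},{"x":0,"y":0,"z":0,"turn":0},{"x":0,"y":0,"z":0,"turn":0},{"x":0,"y":0,"z":0,"turn":0}], "jaw": -0.1, "newtons": 25}}

```text
time: 4.55
tcp_pos: [0.4448, -0.2551, 0.1008]
tool_rot: [0.0, 0.498, 0.867, -0.0]
force: [-2.5, -0.8, 6.0]
width: 0.0497
gripper_force: 26.9
```

Call:
{"op": "drive_tool", "data": {"moves": [{"x":0,"y":0,"z":0,"turn":0},{"x":0,"y":0,"z":-0.02,"turn":0},{"x":0,"y":0,"z":-0.04,"turn":0},{"x":0,"y":0,"z":-0.1,"turn":0},{"x":0,"y":0,"z":-0.15,"turn":0},{"x":0,"y":0,"z":-0.2,"turn":0},{"x":0,"y":0,"z":-0.2,"turn":0},{"x":0,"y":0,"z":-0.2,"turn":0},{"x":0,"y":0,"z":-0.1,"turn":0},{"x":0,"y":0,"z":0,"turn":0}], "newtons": 30}}

```text
time: 5.55
tcp_pos: [0.4455, -0.2552, 0.2027]
tool_rot: [0.001, 0.498, 0.867, -0.0]
force: [-0.3, -0.2, -5.7]
width: 0.0502
gripper_force: 32.4
```

```bash
python3 t.py .535 .2605 .25 16.2;  python3 - <<'E'
from h import *
p,d=cap('scene'); t=cv2.resize(p[90:270,160:400],None,fx=3,fy=3); cv2.imwrite('pics/c4.png',t[...,::-1])
E
```

```text
t 5.55 tcp [ 0.4455 -0.2552  0.2027] yaw 30.3 tilt [ 0.0021 -0.0016 -1.    ] F [-0.3 -0.2 -5.7] w 0.050171832112406896 g 32.41046190261841
units xyz [ 4.     3.375 -0.479] turn 0.157
after turn xy 4.703 2.298
```

View pics/c4.png

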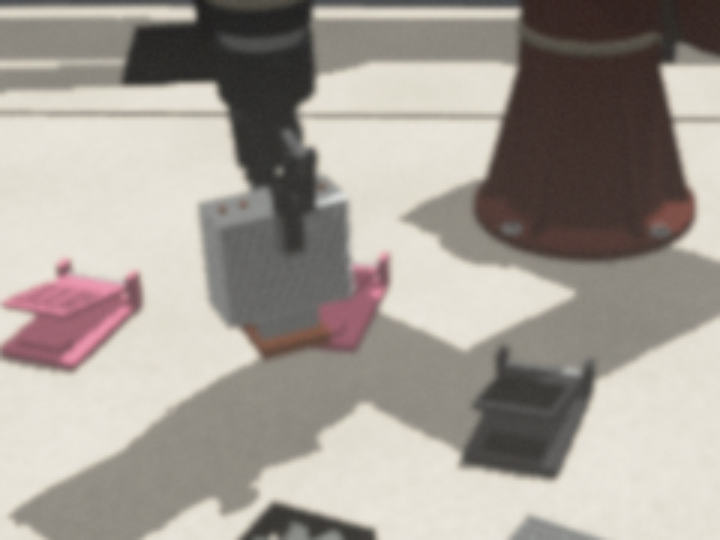

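The tower is held upright, its copper foot clear of the bench (crop (290,340)). I'm carrying it to the board.

Call:
{"op": "drive_tool", "data": {"moves": [{"x":0,"y":0,"z":0,"turn":0.04},{"x":0,"y":0,"z":0,"turn":0.07},{"x":0,"y":0,"z":0,"turn":0.047},{"x":0.1,"y":0.05,"z":0,"turn":0},{"x":0.2,"y":0.1,"z":0,"turn":0},{"x":0.3,"y":0.147,"z":0,"turn":0},{"x":0.3,"y":0.147,"z":0,"turn":0},{"x":0.3,"y":0.147,"z":0,"turn":0},{"x":0.3,"y":0.147,"z":0,"turn":0},{"x":0.3,"y":0.147,"z":0,"turn":0},{"x":0.3,"y":0.147,"z":0,"turn":0},{"x":0.3,"y":0.147,"z":0,"turn":0}]}}

```text
time: 6.8
tcp_pos: [0.4905, 0.0107, 0.2006]
tool_rot: [-0.001, 0.6, 0.8, -0.0]
force: [0.7, -1.0, -4.9]
width: 0.0502
gripper_force: 32.5
```

Call:
{"op": "drive_tool", "data": {"moves": [{"x":0.3,"y":0.147,"z":0,"turn":0},{"x":0.3,"y":0.147,"z":0,"turn":0},{"x":0.3,"y":0.147,"z":0,"turn":0},{"x":0.3,"y":0.147,"z":0,"turn":0},{"x":0.3,"y":0.147,"z":0,"turn":0},{"x":0.3,"y":0.147,"z":0,"turn":0},{"x":0.2,"y":0.1,"z":0,"turn":0},{"x":0.15,"y":0.07,"z":0,"turn":0},{"x":0.1,"y":0.05,"z":0,"turn":0},{"x":0,"y":0,"z":0,"turn":0},{"x":0,"y":0,"z":0,"turn":0}]}}

```text
time: 7.9
tcp_pos: [0.5341, 0.2548, 0.201]
tool_rot: [-0.0, 0.601, 0.8, -0.0]
force: [0.1, -0.0, -5.6]
width: 0.0498
gripper_force: 32.8
```

```bash
python3 t.py .535 .2605 .20 16.2;  python3 - <<'E'
from h import *
for n in('scene','top'):
    p,d=cap(n); p,P=cloud(n)
    z=get_state()['tcp_pos'][2]
    near=np.hypot(P[...,0]-.535,P[...,1]-.26)<.11
    for z0,z1 in((z+.015,z+.031),(z-.07,z+.031)):
        m=near&(P[...,2]>z0)&(P[...,2]<z1)&(p.min(2)>55)
        k,l,s,c=cv2.connectedComponentsWithStats(m.astype(np.uint8),connectivity=4)
        for i in np.argsort(-s[1:,4])[:2]+1:
            X=P[l==i]; print(n,s[i,4],c[i].round(1),np.percentile(X,[1,99],axis=0).round(3).tolist(),cv2.minAreaRect((X[:,:2]*1000).astype(np.float32)))
a=cv2.resize(cv2.imread('/dev/null') if 0 else load('scene')[0][90:300,380:560],None,fx=2.6,fy=2.6)
b=cv2.resize(load('top')[0][110:260,130:280],None,fx=2.2,fy=2.2)
b=cv2.copyMakeBorder(b,0,a.shape[0]-b.shape[0],0,0,0); cv2.imwrite('pics/c5.png',np.hstack([a,b])[...,::-1])
E
```

```text
t 7.9 tcp [0.5341 0.2548 0.201 ] yaw 16.18 tilt [-7.e-04 -7.e-04 -1.e+00] F [ 0.1 -0.  -5.6] w 0.049802665815814405 g 32.79265344142914
units xyz [0.052 0.025 0.01 ] turn -0.0
after turn xy 0.052 0.025
scene 448 [466.5 181. ] [[0.507, 0.196, 0.217], [0.574, 0.258, 0.231]] ((541.0177001953125, 228.05917358398438), (69.42737579345703, 68.67662811279297), 3.9702205657958984)
scene 31 [500.8 181.8] [[0.531, 0.299, 0.217], [0.55, 0.31, 0.225]] ((541.7770385742188, 306.292724609375), (10.21406364440918, 20.187986373901367), 63.16831588745117)
scene 2133 [471.2 198. ] [[0.51, 0.195, 0.135], [0.575, 0.311, 0.228]] ((540.0960083007812, 253.4197998046875), (70.35037994384766, 119.69220733642578), 2.7692558765411377)
scene 12 [484.8 176.8] [[0.518, 0.269, 0.222], [0.536, 0.278, 0.228]] ((526.7703247070312, 273.52618408203125), (4.336256980895996, 20.157325744628906), 73.90665435791016)
top 340 [200.6 159.9] [[0.513, 0.194, 0.217], [0.568, 0.249, 0.229]] ((541.16845703125, 222.98849487304688), (53.06635665893555, 52.25019073486328), 15.895872116088867)
top 91 [175.4 171. ] [[0.494, 0.269, 0.218], [0.521, 0.303, 0.23]] ((511.1548767089844, 286.6258850097656), (31.750768661499023, 28.443466186523438), 19.87247657775879)
top 777 [199.1 166.4] [[0.494, 0.191, 0.135], [0.569, 0.299, 0.229]] ((525.289794921875, 246.15869140625), (60.112003326416016, 117.28636932373047), 29.387147903442383)
```

View pics/c5.png

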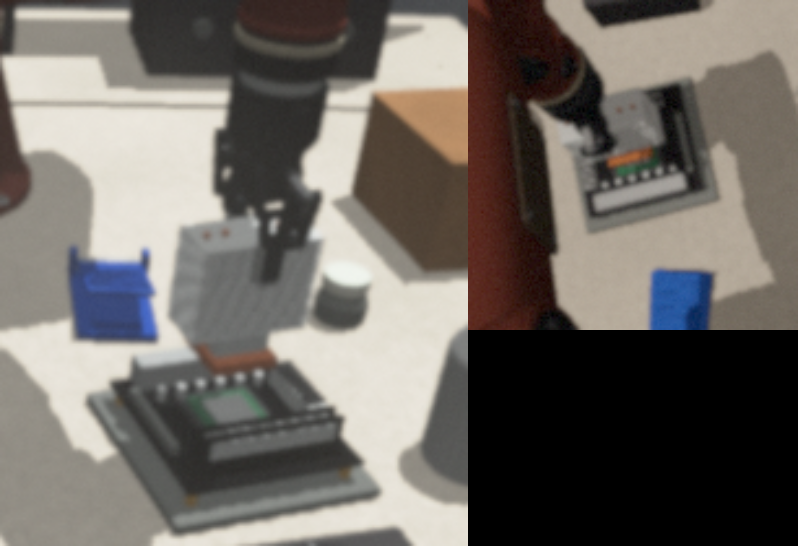

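The tower hangs above the processor (scene crop (240,300), lid at (230,405)). Next I measure its offset and tilt in the hand.

```bash
cat > off.py <<'E'
from h import *
a=np.radians(16.2); ex=np.array([np.cos(a),np.sin(a)]); ey=np.array([-ex[1],ex[0]])
t=get_state()['tcp_pos']
for n in('scene','top'):
    p,P=cloud(n); D=P[...,:2]-t[:2]; X=D@ex; Y=D@ey; Z=P[...,2]-t[2]
    ok=(abs(X)<.036)&(abs(Y)<.075)&(p.max(2)>60)
    print(n)
    for z in np.arange(-.11,.03,.01):
        m=ok&(abs(Z-z)<.005)
        if m.sum()>25: print(' z %.3f n %d  Y %s  X %s'%(z,m.sum(),np.percentile(Y[m],[2,98]).round(4),np.percentile(X[m],[5,50,95]).round(4)))
E
python3 off.py
```

```text
scene
 z -0.100 n 74  Y [-0.0318  0.0259]  X [-0.0128  0.028   0.0309]
 z -0.090 n 191  Y [-0.0316  0.0264]  X [0.002  0.0226 0.0312]
 z -0.080 n 81  Y [-0.0263  0.0215]  X [0.0091 0.0173 0.0199]
 z -0.070 n 61  Y [-0.056   0.0403]  X [-0.0185  0.0188  0.0236]
 z -0.060 n 200  Y [-0.0569  0.0525]  X [-0.01    0.0228  0.0266]
 z -0.050 n 198  Y [-0.0571  0.0473]  X [-0.0121  0.0234  0.0271]
 z -0.040 n 217  Y [-0.0566  0.0518]  X [-0.0128  0.0239  0.0276]
 z -0.030 n 203  Y [-0.0569  0.0506]  X [-0.0096  0.0242  0.0275]
 z -0.020 n 206  Y [-0.0573  0.0516]  X [-0.0128  0.0241  0.0282]
 z -0.010 n 192  Y [-0.0569  0.0495]  X [-0.0143  0.0245  0.0322]
 z -0.000 n 192  Y [-0.0571  0.0497]  X [-0.012   0.0245  0.031 ]
 z 0.010 n 178  Y [-0.0568  0.0472]  X [-0.0135  0.0249  0.0308]
 z 0.020 n 442  Y [-0.0564  0.0495]  X [-0.0217  0.0074  0.0287]
 z 0.030 n 64  Y [-0.0462  0.0174]  X [-0.0303 -0.0226  0.028 ]
top
 z -0.090 n 92  Y [-0.0317  0.0258]  X [-0.0351 -0.0292 -0.0221]
 z -0.060 n 50  Y [-0.0591  0.0468]  X [-0.0298 -0.0281  0.0106]
 z -0.050 n 41  Y [-0.0585  0.0505]  X [-0.0298 -0.0284  0.0062]
 z -0.040 n 37  Y [-0.0586  0.0481]  X [-0.0293 -0.0279  0.0145]
 z -0.030 n 33  Y [-0.0584  0.0462]  X [-0.0294 -0.0277  0.0084]
 z -0.020 n 39  Y [-0.0587  0.0465]  X [-0.0297 -0.0275  0.0142]
 z -0.010 n 37  Y [-0.0585  0.0485]  X [-0.0335 -0.0279  0.0121]
 z -0.000 n 49  Y [-0.0585  0.0448]  X [-0.029  -0.0272  0.0079]
 z 0.010 n 43  Y [-0.0583  0.0479]  X [-0.0289 -0.0276  0.0111]
 z 0.020 n 335  Y [-0.0576  0.0495]  X [-0.0273 -0.0073  0.0197]
 z 0.030 n 96  Y [-0.0561  0.0495]  X [-0.0267 -0.009   0.0165]
```

Call:
{"op": "drive_tool", "data": {"moves": [{"x":0.03,"y":0.015,"z":0,"turn":0},{"x":0.03,"y":0.02,"z":0,"turn":0},{"x":0.024,"y":0.01,"z":0,"turn":0},{"x":0,"y":0,"z":0,"turn":0},{"x":0,"y":0,"z":0.06,"turn":0},{"x":0,"y":0,"z":0.1,"turn":0},{"x":0,"y":0,"z":0.1,"turn":0},{"x":0,"y":0,"z":0.1,"turn":0},{"x":0,"y":0,"z":0.08,"turn":0},{"x":0,"y":0,"z":0.05,"turn":0},{"x":0,"y":0,"z":0.02,"turn":0},{"x":0,"y":0,"z":0,"turn":0}]}}

```text
time: 9.2
tcp_pos: [0.5363, 0.2647, 0.1501]
tool_rot: [-0.0, 0.601, 0.8, -0.0]
force: [-0.3, -0.0, -4.6]
width: 0.0497
gripper_force: 32.7
```

```bash
python3 t.py .5385 .263 .1428 16.2
python3 - <<'E'
from h import *
for n in('scene','top'): cap(n)
E
python3 off.py | grep -E "scene|top|z -0.0[1-69]|z 0.02"
```

```text
t 9.2 tcp [0.5363 0.2647 0.1501] yaw 16.17 tilt [-2.e-04 -1.e-04 -1.e+00] F [-0.3 -0.  -4.6] w 0.04970144246995792 g 32.70176589488983
units xyz [-0.022  0.016  0.073] turn -0.0
after turn xy -0.022 0.016
scene
 z -0.090 n 240  Y [-0.0334  0.0731]  X [-0.001   0.0206  0.0304]
 z -0.060 n 201  Y [-0.0567  0.05  ]  X [-0.0116  0.0231  0.0266]
 z -0.050 n 186  Y [-0.0566  0.051 ]  X [-0.0136  0.0227  0.0263]
 z -0.040 n 194  Y [-0.0568  0.05  ]  X [-0.0122  0.0227  0.0264]
 z -0.030 n 197  Y [-0.0579  0.0506]  X [-0.013   0.0226  0.0261]
 z -0.020 n 193  Y [-0.0571  0.0513]  X [-0.0122  0.0234  0.0269]
 z -0.010 n 182  Y [-0.0571  0.0491]  X [-0.011   0.0236  0.0309]
 z 0.020 n 442  Y [-0.0566  0.0476]  X [-0.0238  0.0051  0.0276]
top
 z -0.090 n 98  Y [-0.0323  0.0716]  X [-0.0349 -0.0286 -0.019 ]
 z -0.060 n 42  Y [-0.0582  0.0472]  X [-0.0301 -0.0287  0.0104]
 z -0.050 n 31  Y [-0.0584  0.0046]  X [-0.0297 -0.0283  0.0119]
 z -0.040 n 33  Y [-0.0585  0.0485]  X [-0.0299 -0.0285 -0.0062]
 z -0.030 n 38  Y [-0.0586  0.0473]  X [-0.0292 -0.0278  0.01  ]
 z -0.020 n 30  Y [-0.0589  0.0465]  X [-0.0293 -0.0281  0.008 ]
 z -0.010 n 32  Y [-0.0583  0.0498]  X [-0.0296 -0.0276  0.0104]
 z 0.020 n 320  Y [-0.0578  0.0487]  X [-0.028  -0.0078  0.0199]
```

Centred to within about 1 mm. Lowering softly.

Call:
{"op": "drive_tool", "data": {"moves": [{"x":0,"y":0.005,"z":0.02,"turn":0},{"x":0,"y":0,"z":0.02,"turn":0},{"x":0,"y":0,"z":0.01,"turn":0},{"x":0,"y":0,"z":0,"turn":0},{"x":0,"y":0,"z":0,"turn":0}]}}

```text
time: 9.8
tcp_pos: [0.5368, 0.2649, 0.1453]
tool_rot: [-0.0, 0.601, 0.8, -0.0]
force: [-0.1, 1.1, -5.2]
width: 0.0498
gripper_force: 32.8
```

Call:
{"op": "drive_tool", "data": {"moves": [{"x":0,"y":0,"z":0.008,"turn":0},{"x":0,"y":0,"z":0.006,"turn":0},{"x":0,"y":0,"z":0,"turn":0}]}}

```text
time: 10.1
tcp_pos: [0.5368, 0.2648, 0.1438]
tool_rot: [-0.0, 0.601, 0.8, -0.0]
force: [-0.1, 0.1, -5.5]
width: 0.0493
gripper_force: 32.8
```

Call:
{"op": "drive_tool", "data": {"moves": [{"x":0,"y":0,"z":0.005,"turn":0},{"x":0,"y":0,"z":0.005,"turn":0},{"x":0,"y":0,"z":0,"turn":0}]}}

```text
time: 10.4
tcp_pos: [0.5369, 0.2649, 0.1429]
tool_rot: [0.0, 0.601, 0.8, 0.0]
force: [-0.1, 1.2, -5.2]
width: 0.0499
gripper_force: 32.8
```

Call:
{"op": "drive_tool", "data": {"moves": [{"x":0,"y":0,"z":0.003,"turn":0},{"x":0,"y":0,"z":0,"turn":0}]}}

```text
time: 10.6
tcp_pos: [0.5368, 0.2649, 0.1428]
tool_rot: [0.0, 0.601, 0.8, 0.0]
force: [-0.5, 0.6, -1.8]
width: 0.0497
gripper_force: 33.1
```

Call:
{"op": "drive_tool", "data": {"moves": [{"x":0,"y":0,"z":0.004,"turn":0},{"x":0,"y":0,"z":0,"turn":0},{"x":0,"y":0,"z":0,"turn":0}]}}

```text
time: 10.9
tcp_pos: [0.5368, 0.2649, 0.1428]
tool_rot: [0.0, 0.601, 0.8, 0.0]
force: [-4.5, -0.7, 5.4]
width: 0.0497
gripper_force: 33.9
```

Call:
{"op": "drive_tool", "data": {"moves": [{"x":0,"y":0,"z":0,"turn":0},{"x":0,"y":0,"z":0,"turn":0},{"x":0,"y":0,"z":0,"turn":0},{"x":0,"y":0,"z":0,"turn":0}], "jaw": 0.5, "newtons": 20}}

```text
time: 11.3
tcp_pos: [0.537, 0.2649, 0.1422]
tool_rot: [0.0, 0.601, 0.8, 0.0]
force: [0.2, -0.1, -0.5]
width: 0.0639
gripper_force: 0.0
```

Call:
{"op": "drive_tool", "data": {"moves": [{"x":0,"y":0,"z":0,"turn":0},{"x":0,"y":0,"z":0,"turn":0},{"x":0,"y":0,"z":0,"turn":0},{"x":0,"y":0,"z":-0.05,"turn":0},{"x":0,"y":0,"z":-0.15,"turn":0},{"x":0,"y":0,"z":-0.2,"turn":0},{"x":0,"y":0,"z":-0.2,"turn":0},{"x":0,"y":0,"z":-0.3,"turn":0},{"x":0,"y":0,"z":-0.3,"turn":0},{"x":0,"y":0,"z":0,"turn":0}], "jaw": 1}}

```text
time: 12.3
tcp_pos: [0.5387, 0.2656, 0.2668]
tool_rot: [0.002, 0.601, 0.8, 0.003]
force: [0.5, 0.4, 0.6]
width: 0.0852
gripper_force: 0.0
```

```bash
python3 t.py .452 -.0585 .26 16.2
python3 - <<'E'
from h import *
a=np.radians(16.2); ex=np.array([np.cos(a),np.sin(a)]); ey=np.array([-ex[1],ex[0]])
for n,l in(('scene',(.5366,.2618)),('top',(.5341,.26))):
    cap(n); p,P=cloud(n); D=P[...,:2]-np.array(l); X=D@ex; Y=D@ey; Z=P[...,2]; ok=(abs(X)<.04)&(abs(Y)<.07)
    for z0,z1 in((.045,.055),(.08,.11),(.13,.158),(.158,.175)):
        m=ok&(Z>z0)&(Z<z1); print(n,z0,m.sum(),np.percentile(Y[m],[2,98]).round(4),np.percentile(X[m],[2,50,98]).round(4),np.median(Z[m]).round(4))
    m=ok&(Z>.155)&(Z<.178); print(cv2.minAreaRect((P[m][:,:2]*1000).astype(np.float32)))
a=cv2.resize(load('scene')[0][90:300,380:560],None,fx=2.6,fy=2.6)
cv2.imwrite('pics/c6.png',a[...,::-1])
E
```

```text
t 12.3 tcp [0.5387 0.2656 0.2668] yaw 16.17 tilt [ 0.0066  0.0023 -1.    ] F [0.5 0.4 0.6] w 0.08522842748307963 g 0.0
units xyz [-2.871 -1.736  0.055] turn -0.0
after turn xy -2.87 -1.737
scene 0.045 171 [-0.0335  0.0664] [-0.0357  0.0202  0.0319] 0.0529
scene 0.08 578 [-0.054   0.0537] [-0.0186  0.0236  0.028 ] 0.0952
scene 0.13 555 [-0.0542  0.0542] [-0.0192  0.0241  0.0284] 0.1436
scene 0.158 704 [-0.0533  0.0538] [-0.0229  0.0066  0.0278] 0.1654
((538.6461791992188, 263.5817565917969), (53.694969177246094, 112.4113998413086), 16.129661560058594)
top 0.045 97 [-0.0294  0.0688] [-0.0387 -0.0268 -0.0167] 0.0516
top 0.08 136 [-0.0548  0.0533] [-0.0263 -0.0246  0.0201] 0.0944
top 0.13 143 [-0.0543  0.0524] [-0.0264 -0.0244  0.0219] 0.1445
top 0.158 509 [-0.0531  0.0424] [-0.0255 -0.0022  0.0249] 0.1663
((533.88818359375, 259.6037292480469), (52.720733642578125, 108.71541595458984), 16.13491439819336)
```

View pics/c6.png

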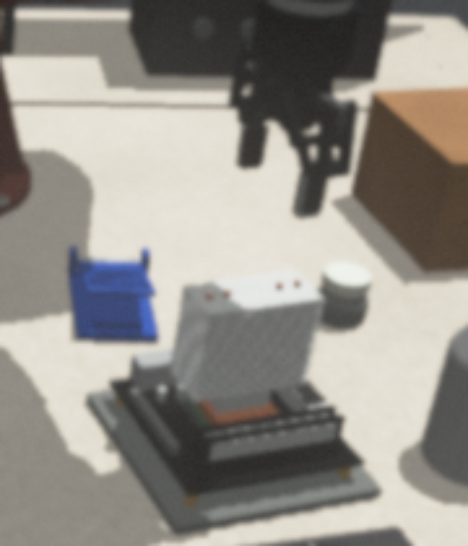

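The tower stands upright and alone on the processor, within about 0.5 mm (crop (250,350)). Now the pedal, with the jaw shut.

Call:
{"op": "drive_tool", "data": {"moves": [{"x":-0.15,"y":-0.09,"z":0,"turn":0},{"x":-0.3,"y":-0.18,"z":0,"turn":0},{"x":-0.3,"y":-0.18,"z":0,"turn":0},{"x":-0.3,"y":-0.18,"z":0,"turn":0},{"x":-0.3,"y":-0.18,"z":0,"turn":0},{"x":-0.3,"y":-0.18,"z":0,"turn":0},{"x":-0.3,"y":-0.18,"z":0,"turn":0},{"x":-0.3,"y":-0.18,"z":0,"turn":0},{"x":-0.3,"y":-0.18,"z":0,"turn":0},{"x":-0.32,"y":-0.2,"z":0,"turn":0},{"x":0,"y":0,"z":0,"turn":0},{"x":0,"y":0,"z":0,"turn":0}], "jaw": -1}}

```text
time: 13.6
tcp_pos: [0.45, -0.0593, 0.2615]
tool_rot: [-0.001, 0.601, 0.799, -0.0]
force: [0.2, -0.1, 0.3]
width: 0.0002
gripper_force: 0.0
```

```bash
python3 t.py .4525 -.058 .075 16.2
```

```text
t 13.6 tcp [ 0.45   -0.0593  0.2615] yaw 16.05 tilt [-1.3e-03  7.0e-04 -1.0e+00] F [ 0.2 -0.1  0.3] w 0.00015857733469030807 g 0.0
units xyz [0.004 0.03  1.865] turn -0.002
after turn xy 0.006 0.028
```

Call:
{"op": "drive_tool", "data": {"moves": [{"x":0,"y":0.03,"z":0.2,"turn":0},{"x":0,"y":0,"z":0.35,"turn":0},{"x":0,"y":0,"z":0.35,"turn":0},{"x":0,"y":0,"z":0.35,"turn":0},{"x":0,"y":0,"z":0.25,"turn":0},{"x":0,"y":0,"z":0.2,"turn":0},{"x":0,"y":0,"z":0.1,"turn":0},{"x":0,"y":0,"z":0,"turn":0},{"x":0,"y":0,"z":0,"turn":0}]}}

```text
time: 14.5
tcp_pos: [0.4539, -0.0577, 0.0827]
tool_rot: [0.0, 0.6, 0.8, 0.0]
force: [-0.1, 0.2, -0.7]
width: 0.0001
gripper_force: 0.0
```

Call:
{"op": "drive_tool", "data": {"moves": [{"x":0,"y":0,"z":0.05,"turn":0},{"x":0,"y":0,"z":0.05,"turn":0},{"x":0,"y":0,"z":0.04,"turn":0},{"x":0,"y":0,"z":0.04,"turn":0},{"x":0,"y":0,"z":0,"turn":0}]}}

```text
time: 15.0
tcp_pos: [0.4549, -0.0586, 0.0645]
tool_rot: [0.001, 0.601, 0.799, 0.001]
force: [1.0, -0.3, 5.9]
width: 0.0001
gripper_force: 2.8
```

Call:
{"op": "drive_tool", "data": {"moves": [{"x":0,"y":0,"z":0.03,"turn":0},{"x":0,"y":0,"z":0.03,"turn":0},{"x":0,"y":0,"z":0.03,"turn":0},{"x":0,"y":0,"z":0.03,"turn":0},{"x":0,"y":0,"z":0.02,"turn":0},{"x":0,"y":0,"z":0,"turn":0}]}}

```text
time: 15.6
tcp_pos: [0.457, -0.0591, 0.0515]
tool_rot: [0.003, 0.601, 0.799, 0.001]
force: [5.7, -0.6, 10.1]
width: -0.0
gripper_force: 5.0
```

Call:
{"op": "drive_tool", "data": {"moves": [{"x":0,"y":0,"z":0.015,"turn":0},{"x":0,"y":0,"z":0.015,"turn":0},{"x":0,"y":0,"z":0,"turn":0}]}}

```text
time: 15.9
tcp_pos: [0.4572, -0.0592, 0.0487]
tool_rot: [0.003, 0.601, 0.799, 0.001]
force: [6.2, -0.3, 11.6]
width: 0.0001
gripper_force: 5.6
```

Call:
{"op": "drive_tool", "data": {"moves": [{"x":0,"y":0,"z":0.01,"turn":0},{"x":0,"y":0,"z":0.01,"turn":0},{"x":0,"y":0,"z":0,"turn":0}]}}

```text
time: 16.2
tcp_pos: [0.4574, -0.0592, 0.0477]
tool_rot: [0.004, 0.601, 0.799, 0.002]
force: [1.1, -0.3, 28.6]
width: -0.0001
gripper_force: 14.1
```

At the stop (the force jumped to 28.6 N). I'll hold, then release.

Call:
{"op": "drive_tool", "data": {"moves": [{"x":0,"y":0,"z":0,"turn":0},{"x":0,"y":0,"z":0,"turn":0},{"x":0,"y":0,"z":0,"turn":0},{"x":0,"y":0,"z":0,"turn":0},{"x":0,"y":0,"z":0,"turn":0},{"x":0,"y":0,"z":0,"turn":0},{"x":0,"y":0,"z":0,"turn":0},{"x":0,"y":0,"z":0,"turn":0}]}}

```text
time: 17.0
tcp_pos: [0.4574, -0.0592, 0.0477]
tool_rot: [0.004, 0.601, 0.799, 0.002]
force: [1.9, 1.2, 28.0]
width: 0.0001
gripper_force: 14.0
```

Call:
{"op": "drive_tool", "data": {"moves": [{"x":0,"y":0,"z":-0.05,"turn":0},{"x":0,"y":0,"z":-0.1,"turn":0},{"x":0,"y":0,"z":-0.15,"turn":0},{"x":0,"y":0,"z":-0.3,"turn":0},{"x":0,"y":0,"z":-0.3,"turn":0},{"x":0,"y":0,"z":-0.3,"turn":0},{"x":0,"y":0,"z":-0.3,"turn":0},{"x":0,"y":0,"z":-0.2,"turn":0},{"x":0,"y":0,"z":0,"turn":0},{"x":0,"y":0,"z":0,"turn":0}]}}

```text
time: 18.0
tcp_pos: [0.4534, -0.0582, 0.2149]
tool_rot: [0.0, 0.601, 0.8, 0.0]
force: [-1.6, -0.1, -0.1]
width: 0.0002
gripper_force: 0.0
```

Run:
```python
from h import *
p,d=cap('scene'); q,P=cloud('scene'); m=(np.hypot(P[...,0]-.452,P[...,1]+.0585)<.012)&(P[...,2]<.1); print('pad z',np.median(P[m][:,2]),m.sum())
cv2.imwrite('pics/c7.png',p[...,::-1])
```

```text
pad z 0.012318106996775324 56
```

View pics/c7.png

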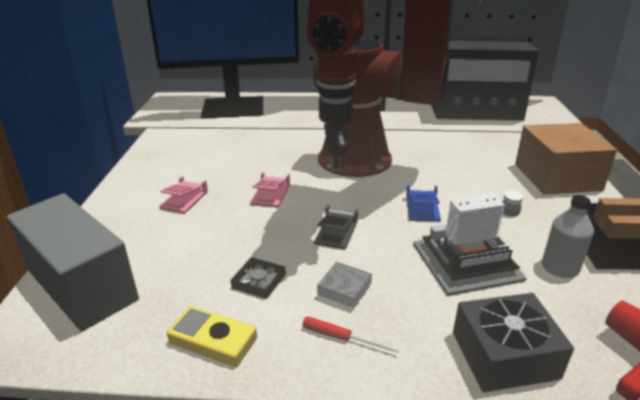

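The pedal is back up at (340,222), looking as it did at first. The tower stands on the board at (475,222), the fan and flat cooler are untouched, and the arm is clear.

```bash
python3 -c "
from plant import *
print(finish_job())"
```

```text
the job is handed in; nothing more can be done
None
```

The job is handed in at about 18 s: the tower cooler stands upright on the processor, within about 1 mm of centre by the cameras, gripped at no more than 34 N a pad as read after each move. The pedal was then held at its stop for about 0.8 s and released, and the flat cooler and fan were not touched.

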